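Press the coffee and show which cup to pour

TASK

The coffee has brewed: with closed fingertips press the plunger of the coffee press all the way down, slowly (about four seconds for the stroke) and no harder than it needs, leaving the pot standing where it is. Then show which cup is to be filled: point the fingers down at the low wide cup with a handle on the tray, a few centimetres above the middle of its mouth, and stay there for at least three seconds without touching it. Finally draw the hand back at least 20 cm from both cup and plunger; grasp and lift nothing, and neither touch nor point at the tall mugs and the bowl.

Things in the scene. Friction and masses are not known exactly. Their poses are not given: they have to be found in the camera images.
- pot: Steel cafetiere (coffee press) standing loose on the worktop, about 0.9 kg: upright cylinder 98 mm across, lid top 190 mm above its base. Origin on its underside at the middle of pot and handle together; z up; the black handle reaches 86 mm towards its -y and the pot's axis stands at its y = +20 mm. Free to tip or slide if pushed sideways.
- pot_plunger (a joint): How far the plunger is still up, m: 0 = fully down, resting on the lid; starts between 0.055 and 0.085. It slides vertically, has no spring and stays where it is left. The seal resists with about 5 N, plus 60 N per m/s of speed (7 N at 30 mm/s); it stops hard at 0, so it needs no more than about 10 N and a stop at the height of the lid.
- plunger_top (a point): Middle of the top of the plunger's black knob, on the pot's axis (the knob is a disc 32 mm across and 16 mm high); 216 mm above the worktop when fully down, up to 301 mm when raised.
- tray: Melamine tea tray 306 x 396 mm with a flower pattern, fixed on the worktop, rim 16 mm high, inner floor 4 mm; origin in the middle of its underside, long side along its y. The two tall mugs, the low cup and the bowl stand on it, one towards each corner, in any order.
- low_cup: The only low cup with a handle: white with pale spots, 59 mm high, 91 mm wide at the mouth, loose on the tray. Origin in the middle of the underside of cup and handle together; z up, handle towards its -y (119 mm over the handle).
- low_cup_mouth (a point): Middle of the low cup's mouth, level with its rim (63 mm above the worktop); this is what to point at. z up.
- green_mug: Tall green mug, 92 mm high, 90 mm wide, 118 mm over the handle, loose on the tray: cylindrical body, origin at the middle of the underside of the whole mug including its handle; z up, handle towards its -y. Not to be touched or pointed at.
- white_mug: Tall white mug, 91 mm high, 82 mm wide, 117 mm over the handle, loose on the tray: cylindrical body, origin at the middle of the underside of the whole mug including its handle; z up, handle towards its -y. Not to be touched or pointed at.
- bowl: Low round bowl without a handle, 63 mm high, 130 mm wide, loose on the tray; origin in the middle of its underside, z up. Not to be touched or pointed at.
- green_mug_mouth (a point): Middle of the mouth of the tall green mug, level with its rim (92 mm above its underside). z up.
- white_mug_mouth (a point): Middle of the mouth of the tall white mug, level with its rim (91 mm above its underside). z up.
- bowl_mouth (a point): Middle of the mouth of the bowl, level with its rim (63 mm above its underside). z up.
There are look-alikes about, which are no part of the job. Of the things like the pot, leave any that is orange; of the rest the larger one is meant.

How it is judged (in metres and radians):
On the way, in this order (a step that is already met when the one before it is completed fails the run):
1. the plunger is pressed fully down (value of joint pot_plunger below 0.005 m), for 0.2 s.
2. the fingers point down at the low cup for three seconds: TCP within 30 mm of the middle of its mouth seen from above and 20 to 90 mm above its rim, fingers within about 54 degrees of straight down (horizontal distance between the grasp point and low_cup_mouth below 0.03 m and z of the grasp point in the frame of low_cup_mouth between 0.02 and 0.09 m and angle between the grasp point's own z axis and vertical above 2.2 rad), for 2.9 s.
At the end, for the whole second after the job is handed in: The plunger is down to within 5 mm; the pot stands upright within 30 mm of where it stood; cups, mugs and bowl are upright within 10 mm of where they stood; the TCP is more than 150 mm away from the plunger's knob and from the low cup's mouth (value of joint pot_plunger below 0.005 m and height (world z) of pot below 0.01 m and angle between pot's own z axis and vertical below 0.08 rad and distance of pot from where it was at the start of the episode below 0.03 m and linear speed of pot below 0.02 m/s and distance between the grasp point and low_cup_mouth above 0.15 m and distance between the grasp point and plunger_top above 0.15 m and distance of each of low_cup, green_mug, white_mug, bowl from where it was at the start of the episode below 0.01 m and angle between each of low_cup, green_mug, white_mug, bowl's own z axis and vertical below 0.1 rad); the robot touches nothing.
It fails at once if the plunger is rammed: it goes down faster than 80 mm/s (velocity of joint pot_plunger below -0.08 m/s).
It fails at once if the plunger or the pot is pinched or pushed with more than 35 N (contact force between the fingers and pot above 35 N).
It fails at once if the pot is lifted, tipped or shoved more than 30 mm (not (height (world z) of pot below 0.01 m and angle between pot's own z axis and vertical below 0.08 rad and distance of pot from where it was at the start of the episode below 0.03 m)).
It fails at once if the low cup, a mug or the bowl is touched or displaced by more than 10 mm (contact force between any of the fingers, the arm and low_cup above 0.3 N or contact force between any of the fingers, the arm and green_mug above 0.3 N or contact force between any of the fingers, the arm and white_mug above 0.3 N or contact force between any of the fingers, the arm and bowl above 0.3 N or distance of any of low_cup, green_mug, white_mug, bowl from where it was at the start of the episode above 0.01 m).
It fails at once if the fingers come down over another vessel as if pointing at it (TCP within 35 mm of the middle of its mouth and less than 60 mm above its rim) ((horizontal distance between the grasp point and green_mug_mouth below 0.035 m and z of the grasp point in the frame of green_mug_mouth below 0.06 m) or (horizontal distance between the grasp point and white_mug_mouth below 0.035 m and z of the grasp point in the frame of white_mug_mouth below 0.06 m) or (horizontal distance between the grasp point and bowl_mouth below 0.035 m and z of the grasp point in the frame of bowl_mouth below 0.06 m)).
It also fails if it takes over 58 s, if anything falls off the work surface, if the arm or the gripper's body presses on something with over 40 N, if the wrist force passes 120 N, or if a joint passes its speed limit or range.

ROBOT

A 6-joint arm with a two-finger parallel gripper is mounted at the origin on a cart in front of the work surface, level with it; the furniture and walls round the work are solid. World frame = base frame: x ahead of the robot, y to its left, z up, the work surface at z = 0. Lengths are in m, angles in degrees, forces in N, time in s.
With the tool pointing down it reaches from about 0.3 to 0.875 m from the base axis. Payload 6.4 kg.
Tool frame: the origin (TCP) lies between the finger pads, 19 mm behind the fingertips; this is the grasp point; z points along the fingers, y is the line along which they close (so a half turn about z gives the same grasp; the last joint's range is limited). The gripper opens to 85 mm and grips with 20 to 120 N. Pads are 22 mm wide; open, the fingers measure 114 mm over their backs; the gripper's body (76 mm by 85 mm) begins 54 mm behind the grasp point. The pads swing forward as they close: fully open they stand 13 mm farther back than shut.
Start: joints at [-76.736, 10.359, 92.074, -0, 77.567, -11.82], TCP at [0.244, -0.521, 0.25] pointing down, gripper open.
Joint ranges: [-171.53, 171.53], [-51.25, 118.39], [17.06, 147.69], [-65.23, 245.23], [0, 150.52], [-178.68, 178.68]. Speed limits (degrees/s): [147.25, 147.25, 172.46, 180, 180, 180].

INTERFACE

Orientations are given as a 3x3 rotation matrix whose columns are the frame's x, y, z axes.
In Python, from cell import * gives the robot as it stands.
- The arm moves only by the tool play_rows, never from a script. Its argument "targets" is one flat list of numbers, 7 for each row, row after row: the turn, a rotation vector about the tool's x, y, z in degrees, then the shift along the tool's x, y, z in m, then the closure, from -1 (fully open) to 1 (shut). A call has 1 to 10 rows; each row shifts and turns the commanded pose from where the row before left it, along the tool's axes as they then stand; what a row does not reach is not made up. A row lasts 1/8 s, in which the tool goes at most 62.5 mm and 10.7 degrees, less where a joint would pass 70% of its speed; a pose out of reach is approached as far as the arm can. A call is refused whole if a number of a shift passes 0.0625 or a number of a turn 10.7, either way. A call with a gripper value outside its range is refused whole. The fingers move at their own pace and stop on an object; the grip force is fixed at half the most. Time passes only in rows, so rows that do not move let the fingers close. It gives the time, the measured TCP pose, the force, the opening and the grip force at its end, in the units of the state.
- observe(): the state, without advancing time (a new reading comes with each control period).
- get_image(name): name is "side" or "top" or "wrist"; returns (picture, depth): 400x640x3 uint8, red, green, blue; 400x640 float32, m along the optical axis (not along the pixel's ray), 0 where there is no reading.
- get_calibration(name): a dict with "vfov" (degrees; the focal length in pixels is half the picture's height over the tangent of half this angle, whatever the lens; pixels are square), "cx", "cy" (the principal point, pixels), "distortion" ([k1, k2, p1, p2, k3] as OpenCV has them; the pictures are not rectified), "world_from_camera" (4x4, takes a point from camera to world coordinates). Camera axes: x right, y down, z forward; pixel columns grow to the right and rows downward; lengths in m; the calibration is good to about 2 mm. A picture is of the moment at which its call begins: read the wrist's pose just before it. get_calibration takes no time and is no camera call; for the wrist camera it gives the pose at the moment of the call.
- hand_in(): hands the job in; it is judged then, once.
The state is a dict: "t": time; "joint_positions": joint angles; "joint_velocities": joint speeds; "joint_efforts": joint torques, N m; "position": TCP position; "eef_rot": TCP orientation; "ft_force": force on the tool from outside, world axes, zero at the start; "wrist_torque": the same for the moment, N m; "width": finger opening in m; "grasp_force": force on a finger pad.
Only numpy, scipy, OpenCV 4.12 (cv2) and the standard library are available. Lean on these libraries where they do the work, as an engineer would, in place of code of your own. Each camera call takes 0.05 s, during which the arm holds its last target. There are 200 camera calls.

## Working session

There is one attempt and no reset: what is moved stays moved. The work goes in short steps, Python scripts to look and compute and a tool call to move; the robot and the scene stay as the last step left them, time stands still between calls to the robot, and variables do not carry over. Pictures are saved under pics/ and viewed, at most 10 in all, crops included, and the job is handed in when it is done.

Besides the shell and the picture viewer there is one more tool, called as name(argument=value, ...), one argument or row to a line, values as JSON. play_rows: Moves the arm, as the interface text tells. Its arguments: {"type":"object","properties":{"targets":{"type":"array"}},"required":["targets"]}

```bash
mkdir -p pics; cat > h.py <<'E'
from cell import *
import numpy as np, cv2
def K(c):
    f=200/np.tan(np.radians(c["vfov"])/2); return np.array([[f,0,c["cx"]],[0,f,c["cy"]],[0,0,1]])
def cloud(name):
    c=get_calibration(name); im,d=get_image(name)
    v,u=np.mgrid[0:400,0:640]
    p=cv2.undistortPoints(np.stack([u,v],-1).reshape(-1,1,2).astype(np.float64),K(c),np.array(c["distortion"],float)).reshape(400,640,2)
    P=np.dstack([p*d[...,None],d]); T=np.array(c["world_from_camera"])
    W=P@T[:3,:3].T+T[:3,3]; W[d==0]=np.nan
    return im,d,W,T
E
python3 - <<'E'
from h import *
ims=[]
for n in ("side","top","wrist"):
    im,d,W,T=cloud(n); np.savez("%s.npz"%n,im=im,d=d,W=W,T=T); cv2.imwrite("pics/%s0.png"%n,im[...,::-1]); print(n,T.round(3).tolist())
s=observe(); print(s["position"],np.array(s["eef_rot"]).round(3).tolist(),s["t"],s["width"],s["ft_force"])
E
```

```text
side [[0.888, -0.184, 0.421, -0.243], [-0.459, -0.334, 0.823, -1.276], [-0.011, -0.924, -0.381, 0.832], [0.0, 0.0, 0.0, 1.0]]
top [[0.012, -0.996, 0.092, 0.35], [-1.0, -0.013, -0.008, 0.219], [0.009, -0.092, -0.996, 1.608], [0.0, 0.0, 0.0, 1.0]]
wrist [[0.425, -0.86, -0.281, 0.314], [-0.905, -0.405, -0.13, -0.487], [-0.002, 0.31, -0.951, 0.375], [0.0, 0.0, 0.0, 1.0]]
[ 0.2436969  -0.52035176  0.24928446] [[0.906, 0.424, -0.0], [0.424, -0.906, 0.001], [0.0, -0.001, -1.0]] 0.15 0.08552343747640952 [-0.23751071 -0.21572016 -0.14579999]
```

View pics/side0.png

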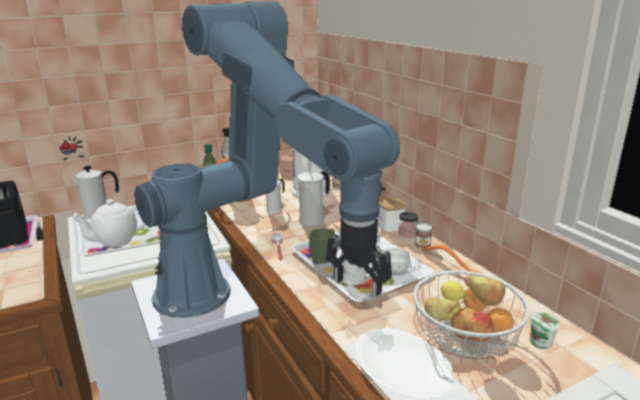

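View pics/top0.png

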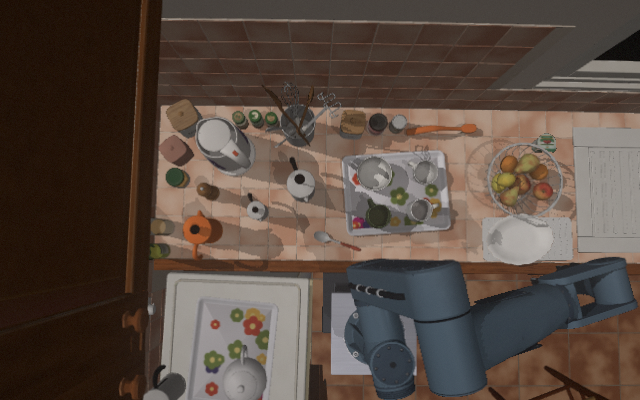

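Side shows a large steel pot around (311,195), with a smaller one at (273,195). In the top view they are at (301,183) and (256,210), and the tray is centred near (397,193). I'll zoom in and measure.

```bash
python3 - <<'E'
from h import *
a=np.load("top.npz"); im=a["im"];W=a["W"]
cv2.imwrite("pics/topcrop.png",cv2.resize(im[130:250,230:460],(800,417),interpolation=cv2.INTER_CUBIC)[...,::-1])
sd=np.load("side.npz")
cv2.imwrite("pics/sidecrop.png",cv2.resize(sd["im"][140:310,240:460],(776,600),interpolation=cv2.INTER_CUBIC)[...,::-1])
# blobs above heights
for n,A in(("top",a),("side",sd)):
  W=A["W"]
  X,Y,Z=W[...,0],W[...,1],W[...,2]
  for lo,hi in((.045,.08),(.08,.105),(.17,.2),(.2,.33)):
    m=((Z>lo)&(Z<hi)&(X>.3)&(X<.95)&(Y>-.3)&(Y<.75)).astype(np.uint8)
    k,l,s,c=cv2.connectedComponentsWithStats(m)
    for i in range(1,k):
        if s[i,4]>12:
            q=W[l==i]; print(n,lo,hi,c[i].round(),s[i,4],q.min(0).round(3),q.max(0).round(3),np.median(q,0).round(3))
E
```

```text
top 0.045 0.08 [179.  99.] 16 [0.863 0.725 0.049] [0.867 0.749 0.079] [0.865 0.738 0.071]
top 0.045 0.08 [231. 100.] 263 [0.861 0.384 0.045] [0.868 0.703 0.08 ] [0.865 0.546 0.063]
top 0.045 0.08 [288. 101.] 38 [0.862 0.307 0.046] [0.867 0.36  0.08 ] [0.864 0.331 0.066]
top 0.045 0.08 [303. 102.] 22 [0.862 0.263 0.046] [0.867 0.289 0.08 ] [0.864 0.274 0.062]
top 0.045 0.08 [317. 102.] 37 [0.861 0.198 0.045] [0.866 0.248 0.08 ] [0.864 0.221 0.06 ]
top 0.045 0.08 [393. 103.] 376 [ 0.861 -0.299  0.045] [0.868 0.18  0.08 ] [ 0.865 -0.066  0.064]
top 0.045 0.08 [198. 113.] 16 [0.793 0.656 0.047] [0.836 0.681 0.076] [0.812 0.666 0.06 ]
top 0.045 0.08 [300. 114.] 14 [0.813 0.276 0.045] [0.817 0.293 0.076] [0.816 0.285 0.064]
top 0.045 0.08 [291. 115.] 13 [0.805 0.311 0.049] [0.813 0.325 0.079] [0.81  0.318 0.067]
top 0.045 0.08 [308. 117.] 15 [0.792 0.243 0.048] [0.81  0.266 0.076] [0.804 0.254 0.065]
top 0.045 0.08 [399. 123.] 209 [ 0.76  -0.112  0.045] [ 0.817 -0.058  0.08 ] [ 0.788 -0.085  0.069]
top 0.045 0.08 [242. 124.] 43 [0.766 0.486 0.045] [0.797 0.525 0.079] [0.771 0.497 0.063]
to
[... 8199 characters left out ...]
.046  0.08 ] [0.814 0.024 0.085] [ 0.78  -0.008  0.081]
side 0.08 0.105 [320. 235.] 197 [ 0.388 -0.053  0.08 ] [0.489 0.035 0.097] [0.425 0.005 0.088]
side 0.17 0.2 [300. 157.] 80 [0.586 0.445 0.171] [0.622 0.588 0.2  ] [0.604 0.472 0.181]
side 0.17 0.2 [224. 160.] 16 [0.3   0.617 0.171] [0.334 0.648 0.185] [0.312 0.622 0.178]
side 0.17 0.2 [443. 191.] 850 [ 0.854 -0.3    0.17 ] [0.871 0.241 0.2  ] [ 0.862 -0.085  0.185]
side 0.17 0.2 [310. 178.] 281 [0.468 0.221 0.17 ] [0.617 0.318 0.199] [0.526 0.256 0.184]
side 0.2 0.33 [448. 170.] 3661 [ 0.852 -0.3    0.2  ] [0.872 0.201 0.33 ] [ 0.863 -0.102  0.267]
side 0.2 0.33 [310. 166.] 19 [0.529 0.27  0.201] [0.537 0.279 0.243] [0.534 0.272 0.222]
```

View pics/topcrop.png

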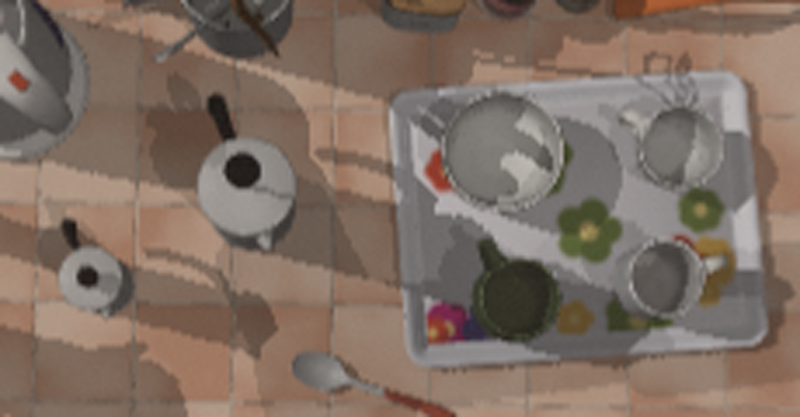

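View pics/sidecrop.png

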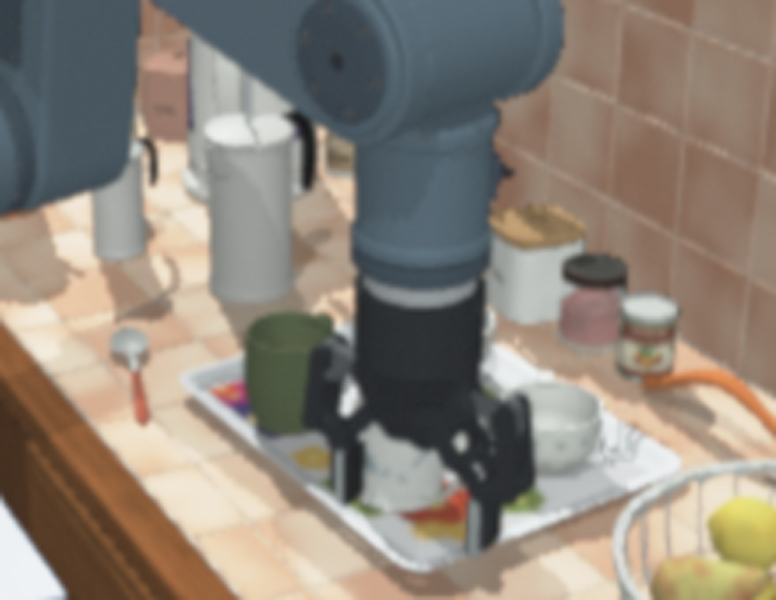

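```bash
python3 - <<'E'
from h import *
def fit(q):
    for _ in range(5):
        A=np.c_[2*q[:,:2],np.ones(len(q))]; s=np.linalg.lstsq(A,(q[:,:2]**2).sum(1),rcond=None)[0]
        r=np.sqrt(s[2]+s[0]**2+s[1]**2); e=np.abs(np.hypot(*(q[:,:2]-s[:2]).T)-r); q=q[e<max(.004,1.5*np.median(e))]
    return s[:2].round(4),r.round(4),len(q)
for n in("top","side"):
    W=np.load(n+".npz")["W"]; X,Y,Z=np.moveaxis(W,-1,0)
    m=(abs(X-.6)<.06)&(abs(Y+.175)<.07)
    for lo,hi in((.03,.05),(.052,.075)):
        print(n,"cup",lo,fit(W[m&(Z>lo)&(Z<hi)]),np.nanpercentile(Z[m],[95,98,99.5]).round(4))
    m=(abs(X-.536)<.06)&(abs(Y-.27)<.06)
    print(n,"body",fit(W[m&(Z>.03)&(Z<.16)]))
    q=W[m&(Z>.27)]; 
    if len(q): print("knob",q.mean(0),q.min(0),q.max(0),np.percentile(q[:,2],[10,50,90]))
    m=(Z>.085)&(Z<.1)
    for c,nm in(((.44,0),"green"),((.46,-.175),"white")):
        k=m&(abs(X-c[0])<.06)&(abs(Y-c[1])<.065); print(nm,fit(W[k]) if k.sum()>10 else 0)
E
```

```text
top cup 0.03 (array([ 0.6023, -0.1827]), np.float64(0.0416), 55) [0.0613 0.0642 0.0665]
top cup 0.052 (array([ 0.6027, -0.1826]), np.float64(0.0446), 85) [0.0613 0.0642 0.0665]
top body (array([0.5361, 0.2735]), np.float64(0.0446), 35)
knob [0.53560051 0.27289817 0.29622167] [0.52045565 0.25847312 0.28880404] [0.5534619  0.28680099 0.30364286] [0.29233014 0.29584247 0.30031253]
green (array([ 0.4395, -0.0057]), np.float64(0.0407), 67)
white (array([ 0.4608, -0.16  ]), np.float64(0.0383), 67)
side cup 0.03 (array([ 0.5998, -0.1859]), np.float64(0.0422), 169) [0.0598 0.061  0.0624]
side cup 0.052 (array([ 0.599 , -0.1852]), np.float64(0.0443), 117) [0.0598 0.061  0.0624]
side body (array([0.5324, 0.2708]), np.float64(0.0426), 524)
green (array([ 0.4337, -0.009 ]), np.float64(0.0409), 103)
white 0
```

play_rows(
  targets=[0,0,0,0,0,-0.04,1,0,0,0,0,0,-0.04,1,0,0,0,0,0,-0.04,1,0,0,0,0,0,-0.03,1,0,0,0,0.02,-0.02,0,1,0,0,0,0.03,-0.03,0,1,0,0,0,0.03,-0.03,0,1,0,0,0,0.03,-0.03,0,1,0,0,0,0.03,-0.03,0,1,0,0,0,0.03,-0.03,0,1],
)

```text
t: 1.4
position: [0.3259, -0.2933, 0.3997]
eef_rot: [[0.906, 0.424, -0.0], [0.424, -0.906, 0.0], [0.0, -0.0, -1.0]]
ft_force: [-0.5, 0.3, 0.3]
width: 0.0
grasp_force: 0.0
```

play_rows(
  targets=[0,0,0,0.036,-0.036,0,1,0,0,0,0.036,-0.036,0,1,0,0,0,0.036,-0.036,0,1,0,0,0,0.036,-0.036,0,1,0,0,0,0.036,-0.036,0,1,0,0,0,0.036,-0.036,0,1,0,0,0,0.036,-0.036,0,1,0,0,0,0.036,-0.036,0,1,0,0,0,0.03,-0.03,0,1,0,0,0,0,0,0,1],
)

```text
t: 2.65
position: [0.4789, 0.1304, 0.3993]
eef_rot: [[0.904, 0.428, -0.001], [0.428, -0.904, 0.0], [-0.001, -0.001, -1.0]]
ft_force: [-0.4, -1.2, 0.0]
width: -0.0002
grasp_force: 0.0
```

```bash
cat > knob.py <<'E'
from h import *
import sys
s=observe(); im,d,W,T=cloud("wrist")
print(s["t"],s["position"].round(4),s["joint_positions"])
cv2.imwrite("pics/w_%s.png"%sys.argv[1],im[...,::-1])
X,Y,Z=np.moveaxis(W,-1,0)
m=(abs(X-.535)<.05)&(abs(Y-.272)<.05)&(Z>.25)&(Z<.32)
if m.any():
    q=W[m]; t=np.percentile(q[:,2],80); q=q[q[:,2]>t-.006]; print("knob n",len(q),q.mean(0).round(4),q.min(0).round(4),q.max(0).round(4))
    (a,b),r=cv2.minEnclosingCircle(q[:,:2].astype(np.float32)); print("circ",a,b,r)
    c=[q[:,0].mean(),q[:,1].mean(),np.median(q[:,2])]
# rod/ lid
m=(abs(X-.535)<.06)&(abs(Y-.272)<.06)&(Z>.15)&(Z<.2)
print("lid",m.sum(), W[m].mean(0).round(4) if m.any() else 0)
R=np.array(s["eef_rot"]); print("tool delta to knob xy", (R.T@(np.array([.5355,.2725,.34])-s["position"])).round(4))
E
python3 knob.py a
```

```text
2.65 [0.4789 0.1304 0.3993] [ 1.48707300e+00 -4.78786364e+00  9.09190275e+01  2.65221356e-02
  9.39483290e+01  6.61683348e+01]
knob n 1795 [0.5362 0.2724 0.2966] [0.5194 0.2579 0.2921] [0.5522 0.29   0.3   ]
circ 0.5357596278190613 0.2739703953266144 0.01673613302409649
lid 7004 [0.5369 0.2679 0.1873]
tool delta to knob xy [ 0.112  -0.1042  0.0593]
```

View pics/w_a.png

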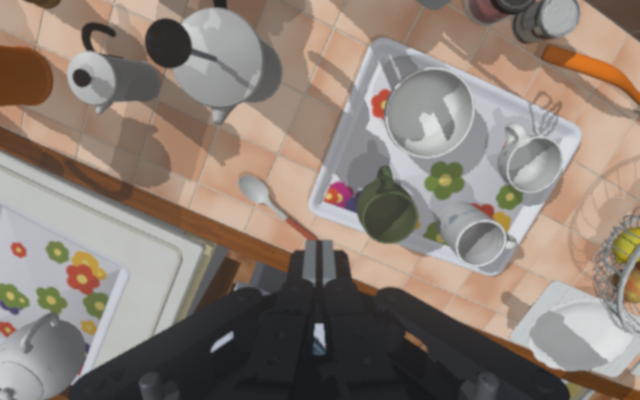

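The wrist view shows the knob at (168,43) and the low cup at (532,163), which agrees with the earlier measurements. I'll move above the knob.

play_rows(
  targets=[0,0,0,0.028,-0.026,0,1,0,0,0,0.028,-0.026,0,1,0,0,0,0.028,-0.026,0,1,0,0,0,0.028,-0.026,0,1,0,0,0,0,0,0.02,1,0,0,0,0,0,0.02,1,0,0,0,0,0,0.015,1,0,0,0,0,0,0.01,1,0,0,0,0,0,0,1,0,0,0,0,0,0,1],
)

```text
t: 3.95
position: [0.5366, 0.2697, 0.3359]
eef_rot: [[0.906, 0.424, 0.001], [0.424, -0.906, 0.0], [0.001, 0.0, -1.0]]
ft_force: [-0.3, 0.6, 0.1]
width: 0.0001
grasp_force: 0.0
```

```bash
python3 knob.py b
```

```text
3.95 [0.5366 0.2697 0.3359] [1.53679768e+01 1.02939371e+01 8.22719384e+01 8.55767656e-04
 8.73579686e+01 8.02959025e+01]
knob n 1815 [0.5399 0.2767 0.2965] [0.5209 0.2583 0.292 ] [0.5528 0.2906 0.3003]
circ 0.5363574624061584 0.27474159002304077 0.016569968312978745
lid 7540 [0.5455 0.2784 0.1879]
tool delta to knob xy [ 0.0002 -0.003  -0.0041]
```

View pics/w_b.png

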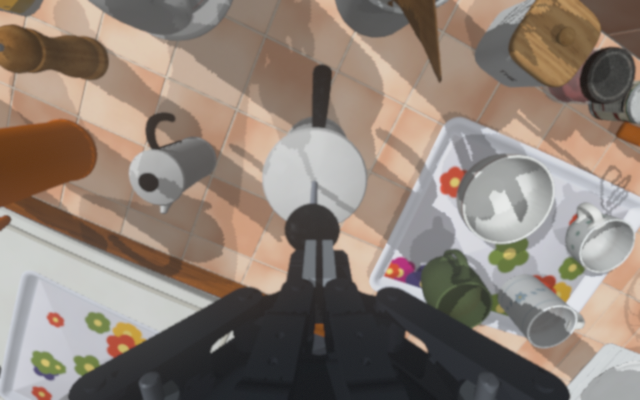

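The tips sit just above the knob at about (312,228). I'll nudge 4 mm across and start the slow descent.

play_rows(
  targets=[0,0,0,0,-0.004,0.004,1,0,0,0,0,0,0.004,1,0,0,0,0,0,0.003,1,0,0,0,0,0,0.0025,1,0,0,0,0,0,0.0025,1,0,0,0,0,0,0.0025,1,0,0,0,0,0,0.0025,1,0,0,0,0,0,0.0025,1,0,0,0,0,0,0.0025,1],
)

```text
t: 5.12
position: [0.5348, 0.2734, 0.31]
eef_rot: [[0.906, 0.424, 0.001], [0.424, -0.906, 0.0], [0.001, 0.0, -1.0]]
ft_force: [-0.9, -0.5, 5.6]
width: -0.0
grasp_force: 2.7
```

play_rows(
  targets=[0,0,0,0,0,0.0025,1,0,0,0,0,0,0.0025,1,0,0,0,0,0,0.0025,1,0,0,0,0,0,0.0025,1,0,0,0,0,0,0.0025,1,0,0,0,0,0,0.0025,1,0,0,0,0,0,0.0025,1,0,0,0,0,0,0.0025,1,0,0,0,0,0,0.0025,1,0,0,0,0,0,0.0025,1],
)

```text
t: 6.38
position: [0.5348, 0.2734, 0.285]
eef_rot: [[0.906, 0.424, 0.001], [0.424, -0.906, 0.0], [0.001, 0.0, -1.0]]
ft_force: [-0.6, -1.1, 5.5]
width: -0.0002
grasp_force: 2.7
```

play_rows(
  targets=[0,0,0,0,0,0.0025,1,0,0,0,0,0,0.0025,1,0,0,0,0,0,0.0025,1,0,0,0,0,0,0.0025,1,0,0,0,0,0,0.0025,1,0,0,0,0,0,0.0025,1,0,0,0,0,0,0.0025,1,0,0,0,0,0,0.0025,1,0,0,0,0,0,0.0025,1,0,0,0,0,0,0.0025,1],
)

```text
t: 7.62
position: [0.5348, 0.2734, 0.2599]
eef_rot: [[0.906, 0.424, 0.001], [0.424, -0.906, 0.0], [0.001, 0.0, -1.0]]
ft_force: [-2.2, -0.9, 5.8]
width: -0.0002
grasp_force: 2.7
```

Next 22 mm, then fine steps watching the force.

play_rows(
  targets=[0,0,0,0,0,0.0025,1,0,0,0,0,0,0.0025,1,0,0,0,0,0,0.0025,1,0,0,0,0,0,0.0025,1,0,0,0,0,0,0.0025,1,0,0,0,0,0,0.0025,1,0,0,0,0,0,0.0025,1,0,0,0,0,0,0.0025,1,0,0,0,0,0,0.002,1],
)

```text
t: 8.75
position: [0.5347, 0.2734, 0.2378]
eef_rot: [[0.906, 0.424, 0.001], [0.424, -0.906, 0.0], [0.001, 0.0, -1.0]]
ft_force: [-1.7, -1.1, 4.6]
width: -0.0001
grasp_force: 2.6
```

play_rows(
  targets=[0,0,0,0,0,0.001,1,0,0,0,0,0,0.001,1],
)

```text
t: 9.0
position: [0.5347, 0.2734, 0.2354]
eef_rot: [[0.906, 0.424, 0.001], [0.424, -0.906, 0.0], [0.001, 0.0, -1.0]]
ft_force: [-2.6, -0.3, 5.2]
width: 0.0002
grasp_force: 2.4
```

play_rows(
  targets=[0,0,0,0,0,0.0005,1],
)

```text
t: 9.12
position: [0.5346, 0.2734, 0.2346]
eef_rot: [[0.906, 0.424, 0.0], [0.424, -0.906, 0.0], [0.0, 0.0, -1.0]]
ft_force: [-1.3, -0.4, 3.9]
width: -0.0001
grasp_force: 2.2
```

play_rows(
  targets=[0,0,0,0,0,0.0005,1,0,0,0,0,0,0,1],
)

```text
t: 9.38
position: [0.5346, 0.2734, 0.234]
eef_rot: [[0.906, 0.424, 0.0], [0.424, -0.906, 0.0], [0.0, 0.0, -1.0]]
ft_force: [-1.2, -0.3, 4.6]
width: 0.0
grasp_force: 2.1
```

play_rows(
  targets=[0,0,0,0,0,0.0005,1,0,0,0,0,0,0,1],
)

```text
t: 9.62
position: [0.5347, 0.2734, 0.2339]
eef_rot: [[0.906, 0.424, 0.0], [0.424, -0.906, 0.0], [0.0, 0.0, -1.0]]
ft_force: [-1.8, -1.0, 7.2]
width: -0.0
grasp_force: 3.2
```

The force rose without further travel, so the plunger is at its stop. I'll retreat upward, check, and re-measure the cup.

play_rows(
  targets=[0,0,0,0,0,0,1,0,0,0,0,0,0,1,0,0,0,0,0,-0.005,1,0,0,0,0,0,-0.015,1,0,0,0,0,0,-0.03,1,0,0,0,0,0,-0.03,1,0,0,0,0,0,-0.03,1,0,0,0,0,0,-0.03,1,0,0,0,0,0,0,1],
)

```text
t: 10.75
position: [0.5356, 0.2737, 0.3773]
eef_rot: [[0.906, 0.424, 0.006], [0.424, -0.906, 0.002], [0.006, 0.001, -1.0]]
ft_force: [-0.3, -0.1, 0.0]
width: -0.0001
grasp_force: 0.0
```

```bash
cat > chk.py <<'E'
from h import *
from scipy.optimize import least_squares
s=observe(); im,d,W,T=cloud("wrist"); print(s["t"],s["position"].round(4),s["ft_force"].round(1))
X,Y,Z=np.moveaxis(W,-1,0)
m=(abs(X-.536)<.03)&(abs(Y-.273)<.03)&(Z>.2)&(Z<.32); 
if m.any(): print("knob",m.sum(),np.percentile(Z[m],[10,50,90]),W[m].mean(0))
m=(abs(X-.6)<.065)&(abs(Y+.184)<.065)&(Z>.052)&(Z<.075)
q=W[m]; r=least_squares(lambda p:np.hypot(q[:,0]-p[0],q[:,1]-p[1])-p[2],[.6,-.184,.045],loss="soft_l1",f_scale=.002).x
print("cup",m.sum(),r.round(4),np.percentile(Z[m],[50,95]))
p=np.array([r[0],r[1],.063+.05]); print("tool delta",(np.array(s["eef_rot"]).T@(p-s["position"])).round(4))
E
python3 chk.py
```

```text
10.75 [0.5356 0.2737 0.3773] [-0.3 -0.1  0. ]
knob 864 [0.21250865 0.21544089 0.21684566] [0.5371439  0.27503638 0.21501327]
cup 1005 [ 0.6025 -0.1808  0.0442] [0.06028034 0.06392563]
tool delta [-0.1338  0.4398  0.2639]
```

play_rows(
  targets=[0,0,0,-0.0134,0.044,0,1,0,0,0,-0.0134,0.044,0,1,0,0,0,-0.0134,0.044,0,1,0,0,0,-0.0134,0.044,0,1,0,0,0,-0.0134,0.044,0,1,0,0,0,-0.0134,0.044,0,1,0,0,0,-0.0134,0.044,0,1,0,0,0,-0.0134,0.044,0,1,0,0,0,-0.0134,0.044,0,1,0,0,0,-0.0134,0.044,0,1],
)

```text
t: 12.05
position: [0.5992, -0.1831, 0.3716]
eef_rot: [[0.906, 0.424, -0.002], [0.424, -0.906, 0.001], [-0.002, -0.002, -1.0]]
ft_force: [1.3, 0.2, 0.1]
width: 0.0002
grasp_force: 0.0
```

play_rows(
  targets=[0,0,0,0,0,0.03,1,0,0,0,0,0,0.03,1,0,0,0,0,0,0.03,1,0,0,0,0,0,0.03,1,0,0,0,0,0,0.02,1,0,0,0,0,0,0,1],
)

```text
t: 12.8
position: [0.5984, -0.1813, 0.2309]
eef_rot: [[0.906, 0.424, -0.004], [0.424, -0.906, 0.002], [-0.003, -0.004, -1.0]]
ft_force: [-0.1, 0.3, -0.3]
width: 0.0002
grasp_force: 0.0
```

```bash
python3 chk.py; python3 knob.py c >/dev/null
```

```text
12.8 [ 0.5984 -0.1813  0.2309] [-0.1  0.3 -0.3]
cup 2000 [ 0.6032 -0.1814  0.0441] [0.06203995 0.06395932]
tool delta [0.0046 0.0026 0.1179]
```

View pics/w_c.png

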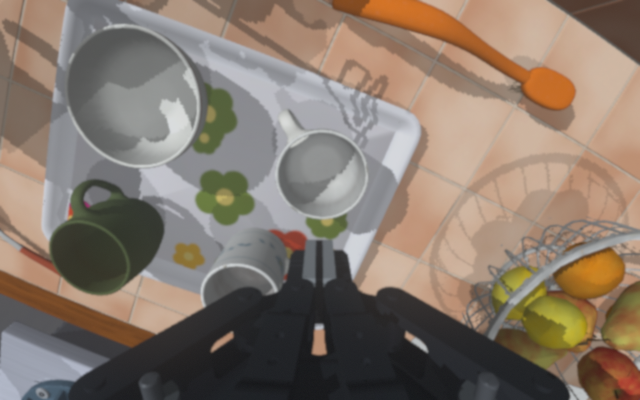

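The low spotted cup with its handle, at (321,172), is under the fingers. I'll descend to about 5 cm above its rim and hold.

play_rows(
  targets=[0,0,0,0.004,0.002,0.02,1,0,0,0,0,0,0.025,1,0,0,0,0,0,0.025,1,0,0,0,0,0,0.02,1,0,0,0,0,0,0.015,1,0,0,0,0,0,0.008,1,0,0,0,0,0,0,1,0,0,0,0,0,0,1,0,0,0,0,0,0,1,0,0,0,0,0,0,1],
)

```text
t: 14.15
position: [0.6045, -0.1822, 0.1211]
eef_rot: [[0.906, 0.424, 0.001], [0.424, -0.906, -0.0], [0.001, 0.001, -1.0]]
ft_force: [-0.5, -0.2, -0.7]
width: -0.0001
grasp_force: 0.0
```

play_rows(
  targets=[0,0,0,0,0,0,1,0,0,0,0,0,0,1,0,0,0,0,0,0,1,0,0,0,0,0,0,1,0,0,0,0,0,0,1,0,0,0,0,0,0,1,0,0,0,0,0,0,1,0,0,0,0,0,0,1,0,0,0,0,0,0,1,0,0,0,0,0,0,1],
)

```text
t: 15.4
position: [0.6042, -0.1821, 0.1205]
eef_rot: [[0.906, 0.424, -0.0], [0.424, -0.906, 0.0], [-0.0, -0.0, -1.0]]
ft_force: [-0.4, -0.2, 0.7]
width: 0.0002
grasp_force: 0.0
```

play_rows(
  targets=[0,0,0,0,0,0,1,0,0,0,0,0,0,1,0,0,0,0,0,0,1,0,0,0,0,0,0,1,0,0,0,0,0,0,1,0,0,0,0,0,0,1,0,0,0,0,0,0,1,0,0,0,0,0,0,1,0,0,0,0,0,0,1,0,0,0,0,0,0,1],
)

```text
t: 16.65
position: [0.6042, -0.1821, 0.1205]
eef_rot: [[0.906, 0.424, 0.0], [0.424, -0.906, 0.0], [0.0, -0.0, -1.0]]
ft_force: [0.9, 0.0, -0.2]
width: 0.0
grasp_force: 0.0
```

play_rows(
  targets=[0,0,0,0,0,0,1,0,0,0,0,0,0,1,0,0,0,0,0,0,1,0,0,0,0,0,0,1,0,0,0,0,0,0,1,0,0,0,0,0,0,1,0,0,0,0,0,0,1,0,0,0,0,0,0,1],
)

```text
t: 17.65
position: [0.6042, -0.182, 0.1205]
eef_rot: [[0.906, 0.424, -0.0], [0.424, -0.906, 0.0], [-0.0, -0.0, -1.0]]
ft_force: [-0.4, -0.8, -0.4]
width: -0.0002
grasp_force: 0.0
```

play_rows(
  targets=[0,0,0,0,0,-0.02,1,0,0,0,0,0,-0.04,1,0,0,0,0,0,-0.04,1,0,0,0,0,0,-0.04,1,0,0,0,0,0,-0.04,1,0,0,0,0,0,-0.04,1,0,0,0,0,0,-0.02,1,0,0,0,-0.03,0,0,1,0,0,0,-0.03,0,0,1,0,0,0,-0.03,0,0,1],
)

```text
t: 18.9
position: [0.5216, -0.2203, 0.3602]
eef_rot: [[0.906, 0.424, -0.001], [0.424, -0.906, 0.0], [-0.0, -0.001, -1.0]]
ft_force: [-0.8, -0.4, 0.7]
width: -0.0002
grasp_force: 0.0
```

play_rows(
  targets=[0,0,0,-0.03,0,0,1,0,0,0,-0.03,0,0,1,0,0,0,-0.02,0,0,1,0,0,0,0,0,0,1,0,0,0,0,0,0,1,0,0,0,0,0,0,1,0,0,0,0,0,0,1],
)

```text
t: 19.77
position: [0.4507, -0.2538, 0.3603]
eef_rot: [[0.905, 0.425, -0.0], [0.425, -0.905, 0.0], [-0.0, -0.0, -1.0]]
ft_force: [-0.5, -0.8, 0.2]
width: 0.0
grasp_force: 0.0
```

```bash
python3 - <<'E'
from h import *
s=observe(); im,d,W,T=cloud("top"); W0=np.load("top.npz")["W"]
p=s["position"];print(s["t"],p.round(3),np.linalg.norm(p-[.602,-.182,.063]),np.linalg.norm(p-[.536,.273,.216]))
for n,c,r,lo,hi in(("pot",(.536,.273),.065,.17,.2),("knob",(.536,.273),.03,.2,.32),("cup",(.602,-.182),.065,.05,.075),("bowl",(.6,.01),.08,.045,.075),("green",(.44,-.006),.065,.08,.105),("white",(.461,-.16),.055,.08,.105)):
    o=[]
    for w in(W0,W):
        X,Y,Z=np.moveaxis(w,-1,0); m=(np.hypot(X-c[0],Y-c[1])<r)&(Z>lo)&(Z<hi); o.append((m.sum(),w[m].mean(0).round(3) if m.any() else None))
    print(n,o)
E
```

```text
19.775 [ 0.451 -0.254  0.36 ] 0.34125757045943417 0.5528261817796796
pot [(np.int64(597), array([0.533, 0.273, 0.187])), (np.int64(603), array([0.535, 0.273, 0.187]))]
knob [(np.int64(83), array([0.536, 0.273, 0.296])), (np.int64(75), array([0.536, 0.273, 0.214]))]
cup [(np.int64(141), array([ 0.609, -0.178,  0.06 ])), (np.int64(139), array([ 0.61 , -0.179,  0.06 ]))]
bowl [(np.int64(190), array([ 0.601, -0.001,  0.06 ])), (np.int64(191), array([ 0.603, -0.001,  0.061]))]
green [(np.int64(130), array([0.445, 0.004, 0.092])), (np.int64(131), array([0.446, 0.004, 0.092]))]
white [(np.int64(121), array([ 0.463, -0.163,  0.091])), (np.int64(116), array([ 0.461, -0.164,  0.091]))]
```

The plunger is down, nothing else has moved, and the hand is clear.

```bash
python3 -c "
from cell import *
print(hand_in())"
```

```text
the job is handed in; nothing more can be done
None
```

I pressed the plunger down to the lid (about 4 s stroke, 7 N at most in the readings), pointed at the low cup for over 3 s without touching it, drew the hand back 34 cm from the cup and 55 cm from the plunger, and handed in; the closing camera check showed the pot, cups and bowl unmoved to within about 2 mm, but hand-in returned no verdict.

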